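Reseat the tracing projector's mirror plate and lock it

ROBOT

A 6-joint arm with a two-finger parallel gripper is mounted at the origin on the work surface. World frame = base frame: x ahead of the robot, y to its left, z up, the work surface at z = 0. Lengths are in m, angles in rad, forces in N, time in s.
With the tool pointing down it reaches from about 0.3 to 0.875 m from the base axis. Payload 6.4 kg.
Tool frame: the origin (TCP) lies midway between the tips of the shut fingers; the grasp point (between the pads) lies 19 mm behind it (ctrl.tcp_to_grasp is the distance from the TCP to the grasp point, in m); z points along the fingers, y is the direction in which the jaws open and shut (so a half turn about z gives the same grasp; the last joint's range is limited). The gripper opens to 85 mm and grips with 20 to 120 N. Pads are 22 mm wide; open, the fingers measure 114 mm over their backs; the gripper's body (76 mm by 85 mm) begins 54 mm behind the grasp point. The pads swing forward as they close: fully open they stand 13 mm farther back than shut.
Start: joints at [1.059, 0.181, 1.607, -0, 1.354, -0.206], TCP at [0.173, 0.548, 0.211] pointing down, gripper open.
Joint ranges: [-2.99, 2.99], [-0.89, 2.07], [0.3, 2.58], [-1.14, 4.28], [0, 2.63], [-3.12, 3.12]. Speed limits (rad/s): [2.57, 2.57, 3.01, 3.14, 3.14, 3.14].

INTERFACE

Orientations are given as a unit quaternion [w, x, y, z].
In Python, from bench import monitor, imaging, order, spotter, ctrl gives the robot as it stands.
- The arm moves only by the shell command python3 -m pendant 'ROWS'. ROWS is JSON, a list that holds one entry, the list of rows, each a list of 5 numbers: the shift along the world's x, y, z in mm, then the turn about the world's z in degrees, then the finger opening in mm, from 0 to 85.4. A call has 1 to 8 rows; each row shifts and turns the commanded pose from where the row before left it; what a row does not reach is not made up. A row lasts 1/8 s, in which the tool goes at most 62.5 mm and 10.7 degrees, less where a joint would pass 70% of its speed; a pose out of reach is approached as far as the arm can. A call with a gripper value outside its range is refused whole. The fingers move at their own pace and stop on an object; the grip force is fixed at half the most. Time passes only in rows, so rows that do not move let the fingers close. It gives the time, the measured TCP pose, the force and the opening at its end, in the units of the state.
- monitor.get_obs(): the state, without advancing time (a new reading comes with each control period).
- imaging.camera(name): name is "scene" or "top" or "wrist"; returns a dict with "img" (420x560x3 uint8, red, green, blue), "vfov" (degrees; the focal length in pixels is half the picture's height over the tangent of half this angle, whatever the lens; pixels are square), "cx", "cy" (the principal point, pixels), "origin" and "orientation" of the camera in the world. Camera axes: x right, y down, z forward; pixel columns grow to the right and rows downward; lengths in m; the calibration is good to about 2 mm. A picture is of the moment at which its call begins. There is no depth.
- order.hand_in(): hands the job in, once; it reports no verdict.
Trained networks look in the newest picture that a camera, given by its name, has taken for a name from the list of things; names that differ only in an ending like _2 or _b are one class to them, and where a whole thing is asked for, a point or a joint stands for the part that bears it (a point fixed in the world has none). Each returns a list of dicts, best first, with "confidence" (0 to 1); they miss things now and then, are a little off and sometimes report something else, mostly with a low value. They report only what shows in the picture. A call takes as long as a camera call.
- spotter.recognise(camera, thing): "at" ([x, y, z] in m, in the coordinates of the camera as it stood for that picture, good to about 4 mm: the middle of the surface that is visible of it).
- spotter.tip_of(camera, thing): "at" ([x, y, z] in m, in the coordinates of the camera as it stood for that picture, good to about 4 mm: a listed point, or the origin of a listed thing).
The state is a dict: "time_s": time; "q": joint angles; "dq": joint speeds; "joint_efforts": joint torques, N m; "eef_pos": TCP position; "eef_rot": TCP orientation; "wrist_force": force on the tool from outside, world axes, zero at the start; "torque": the same for the moment, N m; "opening": opening from 0.0 (shut) to 1.0 (fully open).
Only numpy, scipy, OpenCV 4.12 (cv2) and the standard library are available. Lean on these libraries where they do the work, as an engineer would, in place of code of your own. Each camera call takes 0.05 s, during which the arm holds its last target. There are 200 camera calls.

TASK

The sprung mirror plate of the tracing projector has popped off its three locating balls. Take it by its orange grip bar, straighten it on its base and, pressing only lightly, slide it along by feel until the balls drop into its grooves and the springs draw it fully home; let go, then swing the red keeper round over the plate's edge as far as it will go. Do not lean hard on the plate and leave the bowl, ink bottle and jar where they stand.

Things in the scene. Friction and masses are not known exactly. Their poses are not given: they have to be found in the camera images.
- mount: Grey base slab fixed to the table, 310 (x) x 200 (y) x 20 mm; origin on the table, the slab spans x -155..155, y -110..90 mm. Its x is the plate's slide direction, z up. The popped-off plate starts on the +x side: its centre 42 to 48 mm from this origin along x, up to 6 mm off in y, turned up to 0.2 rad.
- slot (a point): Point on the slab's top face, 20 mm above mount's origin, same axes. Under the plate, out of sight, a tray with three 12 mm balls is clamped somewhere along the slot: home (where the seated plate's centre is) lies anywhere from x = -25 to +25 mm of here, within 2 mm of y = 0; the seated plate's yaw is within 0.02 rad of the base's.
- plate_grip (a point): Centre of the orange upright grip bar at the middle of the mirror plate: 16 mm thick along the plate's x, 60 mm along its y, 48 mm high (bar's foot = plate's top, 24 mm below). Axes are the plate's. Off home, balls under the flats, this point is 73.6 mm above the table; seated, all three balls in their grooves, it is 70.3 mm and level.
- plate_under (a point): Middle of the plate's underside. Black plate 210 (x) x 110 (y) x 10 mm, 0.4 kg, round mirror on its +x half. Springs pull it down with about 8 N (0.25 N more per mm lifted); a stem keeps it nearly level; it can be lifted 35 mm, slid, turned, not removed. Flat but for three radial vee grooves 12 mm wide, 6 mm deep. Released within about 4 mm of home, it draws in; dragged on, it climbs out.
- ball_tray (a joint): How far (m) the ball tray is pushed down on its stiff spring, 5 N per mm; 0.0024 under the plate and springs alone, more when the plate is pressed. Above 0.0065 (20 N of extra push) is leaning hard. With the plate held at one height and slid, the tray rises as the balls meet the grooves and the push felt falls by some 5 to 15 N.
- keeper (a joint): Red keeper's angle about its upright pivot, rad: 0 open (tongue along the base's +x, clear of the plate), 1.57 closed (tongue along the base's +y, over the plate's edge), stop at 1.62. Closes counter-clockwise from above; stays where left (0.06 N m friction). The 6 mm thick tongue passes 1.5 mm over a seated plate; on an unseated one it rubs hard.
- keeper_post (a point): Middle of the round red post on the keeper's tail, 14 mm diameter, 48 mm high (tail's top 24 mm below this point), 50 mm from the pivot on the side away from the tongue; height 77.5 mm above the table. It moves on a circle about keeper_pivot.
- keeper_pivot (a point): On the keeper's upright pivot axis, at the height of the middle of the post; at x -20, y -92 mm in the base's frame.
- bowl: White ceramic bowl, 120 mm across, 65 mm high, origin under its centre. Bystander.
- ink: Dark blue-grey ink bottle, 72 mm diameter, 190 mm high, origin under its centre. Bystander.
- jar: Terracotta-coloured paint jar, 64 mm diameter, 80 mm high, origin under its centre. Bystander.

How it is judged:
On the way, in this order (a step that is already met when the one before it is completed fails the run):
1. the mirror plate is seated on the balls under its springs, not pushed down: its centre within 1.2 mm of its seated height and level, the tray less than 3.5 mm down (z of plate_grip in the frame of mount below 0.0715 m and angle between plate_grip's own z axis and vertical below 0.02 rad and value of joint ball_tray below 0.0035 m), for 0.3 s.
2. the keeper is closed over the plate's edge (value of joint keeper above 1.4 rad), for 0.2 s.
At the end, for the whole second after the job is handed in: The plate sits on all three balls (grip-bar centre between 67 and 71.2 mm above the base's underside, tilt under 0.02 rad, tray less than 3.5 mm down), the keeper stands past 1.4 rad, and bowl, bottle and jar are within 30 mm of where they began (z of plate_grip in the frame of mount between 0.067 and 0.0712 m and angle between plate_grip's own z axis and vertical below 0.02 rad and value of joint keeper above 1.4 rad and distance of each of bowl, ink, jar from where it was at the start of the episode below 0.03 m and value of joint ball_tray below 0.0035 m); the robot touches nothing.
It fails at once if the plate is pressed down so hard that the ball tray goes past 6.5 mm (value of joint ball_tray above 0.0065 m).
It fails at once if the bowl, ink bottle or jar is shoved by more than 30 mm or tipped (distance of any of bowl, ink, jar from where it was at the start of the episode above 0.03 m or angle between any of bowl, ink, jar's own z axis and vertical above 0.3 rad).
It also fails if it takes over 72 s, if anything falls off the work surface, if the arm or the gripper's body presses on something with over 40 N, if the wrist force passes 120 N, or if a joint passes its speed limit or range.

## Working session

There is one attempt and no reset: what is moved stays moved. The work goes in short steps, Python scripts to look and compute and a shell command to move; the robot and the scene stay as the last step left them, time stands still between calls to the robot, and variables do not carry over. Pictures are saved under pics/ and viewed, about 8 in all and at most 12, crops included, and the job is handed in when it is done.

```bash
mkdir -p pics; cat > h.py <<'E'
from bench import monitor, imaging, order, spotter, ctrl
import numpy as np, cv2
from scipy.spatial.transform import Rotation as R
def cam(n,f=None):
    c=imaging.camera(n)
    if f: cv2.imwrite('pics/'+f,c['img'][:,:,::-1])
    q=c['orientation']; c['R']=R.from_quat([q[1],q[2],q[3],q[0]]).as_matrix(); c['f']=210/np.tan(np.radians(c['vfov'])/2); c['n']=n
    return c
def find(c,t,fn='tip_of',k=2):
    r=getattr(spotter,fn)(c['n'],t)
    return [(np.round(c['R']@np.array(d['at'])+c['origin'],4).tolist(),round(d['confidence'],2)) for d in r[:k]]
def plane(c,u,v,z):
    d=c['R']@np.array([(u-c['cx'])/c['f'],(v-c['cy'])/c['f'],1]); o=np.array(c['origin'])
    return o+d*(z-o[2])/d[2]
def proj(c,p):
    x=c['R'].T@(np.array(p)-c['origin']); return x[:2]/x[2]*c['f']+[c['cx'],c['cy']]
E
python3 - <<'E'
from h import *
ims=[]
for n in ['top','scene']:
    c=cam(n); ims.append(c['img'][:,:,::-1]); print(n,c['origin'],c['f'],c['R'].round(2).tolist())
    for t in ['mount','slot','plate_grip','plate_under','keeper_post','keeper_pivot','bowl','ink','jar']: print(t,find(c,t))
cv2.imwrite('pics/a.png',ims[0]);cv2.imwrite('pics/b.png',ims[1])
o=monitor.get_obs();print(o)
E
```

```text
top [0.3986367  0.03692769 1.02018396] 495.98263955707324 [[0.02, -0.99, 0.17], [-1.0, -0.02, -0.02], [0.02, -0.17, -0.99]]
mount [([0.5262, -0.0665, -0.0015], 0.96)]
slot [([0.5237, -0.0634, 0.0231], 0.66)]
plate_grip [([0.5708, -0.0599, 0.0789], 0.66)]
plate_under [([0.5656, -0.0596, 0.0402], 0.68), ([0.5709, -0.0564, 0.0774], 0.57)]
keeper_post [([0.4638, -0.1728, 0.0804], 0.71)]
keeper_pivot [([0.5174, -0.1586, 0.0757], 0.59)]
bowl [([0.5591, 0.1438, 0.0013], 0.84), ([0.5268, -0.062, 0.0219], 0.54)]
ink [([0.4424, 0.1168, -0.0016], 0.66)]
jar [([0.5977, -0.2961, 0.0016], 0.6)]
scene [ 0.97533338 -0.30013385  0.80481214] 417.9233941902361 [[0.6, 0.64, -0.48], [0.8, -0.47, 0.37], [0.01, -0.6, -0.8]]
mount [([0.5218, -0.0663, -0.0007], 0.77)]
slot [([0.5233, -0.064, 0.0202], 0.74)]
plate_grip [([0.5712, -0.0568, 0.0761], 0.93)]
plate_under [([0.5663, -0.0522, 0.038], 0.74)]
keeper_post [([0.4637, -0.1744, 0.0771], 0.84)]
keeper_pivot [([0.5189, -0.1588, 0.0802], 0.66)]
bowl [([0.5599, 0.1472, -0.0003], 0.92)]
ink []
jar [([0.6021, -0.2908, -0.0015], 0.56)]
{'time_s': 1.0, 'q': array([ 1.05867449e+00,  1.80792695e-01,  1.60700419e+00, -7.93678538e-06,
        1.35378375e+00, -2.06338639e-01]), 'dq': array([-0.00034356,  0.00045415,  0.00045423,  0.00031363, -0.00152783,
        0.00033061]), 'joint_efforts': array([ 6.06884059e-04, -4.44831491e+01, -3.51699364e+01, -2.28842409e-04,
        3.77399365e-04,  1.50663806e-05]), 'eef_pos': array([0.17311378, 0.54833975, 0.21109054]), 'eef_rot': array([5.74181297e-06, 1.52295790e-01, 9.88334960e-01, 4.26671811e-06]), 'wrist_force': array([ 0.20703921, -0.63624506,  1.15606047]), 'torque': array([0.00080104, 0.00984207, 0.01043187]), 'opening': 1.004408812088448}
```

View pics/a.png

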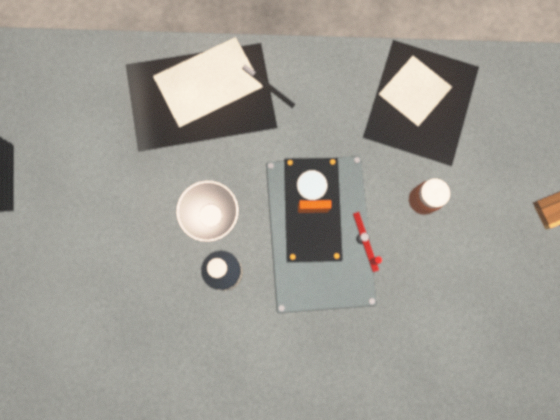

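View pics/b.png

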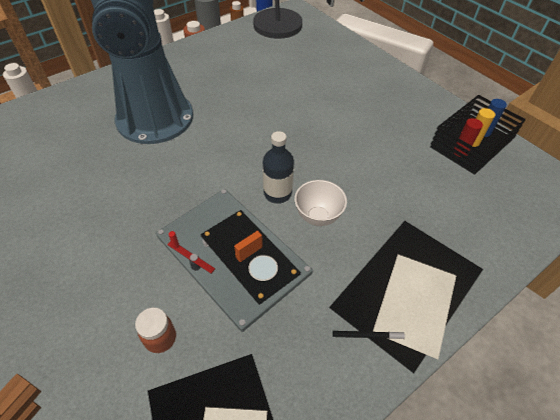

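The top picture shows the base (corners at about 270,165 / 357,160 / 372,301 / 282,308), the orange bar at (315,205), and the keeper open with its post at (377,261). The bowl, ink bottle and jar stand clear. Next I refine the yaws.

```bash
python3 - <<'E'
from h import *
c=cam('top'); im=c['img'][:,:,::-1].copy(); hsv=cv2.cvtColor(im,cv2.COLOR_BGR2HSV)
def cents(m,lo,hi,roi):
    n,l,s,ce=cv2.connectedComponentsWithStats(m.astype(np.uint8))
    return [tuple(ce[i].round(2))+(s[i][4],) for i in range(1,n) if lo<=s[i][4]<=hi and roi[0]<ce[i][0]<roi[2] and roi[1]<ce[i][1]<roi[3]]
H,S,V=[hsv[...,i].astype(int) for i in range(3)]
sc=cents((H>10)&(H<28)&(S>110)&(V>100),4,80,(280,150,350,265))
bs=cents((S<45)&(V>140),4,80,(262,150,382,315))
print('plate',sc);print('base',bs)
for nm,l,z in [('plate',sc,.0496),('base',bs,.0205)]:
    for p in l: print(nm,plane(c,p[0],p[1],z).round(4))
m=(H<12)&(S>150)&(V>90); n,l,s,ce=cv2.connectedComponentsWithStats(m.astype(np.uint8))
for i in range(1,n):
    if s[i][4]>60: 
        r=cv2.minAreaRect(np.argwhere(l==i)[:,::-1].astype(np.float32)); print('red/or',s[i],ce[i],r, plane(c,*ce[i],.0976).round(4))
o=monitor.get_obs(); q=o['eef_rot']; M=R.from_quat([q[1],q[2],q[3],q[0]]).as_matrix(); print('tool y yaw',np.degrees(np.arctan2(M[1,1],M[0,1])), M.round(2).tolist())
E
```

```text
plate [(np.float64(332.23), np.float64(161.43), np.int32(35)), (np.float64(289.71), np.float64(162.29), np.int32(31)), (np.float64(292.22), np.float64(256.33), np.int32(36)), (np.float64(336.22), np.float64(255.53), np.int32(36))]
base []
plate [ 0.6656 -0.0975  0.0496]
plate [ 0.6618 -0.0114  0.0496]
plate [ 0.4723 -0.0186  0.0496]
plate [ 0.4755 -0.1049  0.0496]
red/or [299 200  33  12 153] [313.73856209 207.40522876] ((315.0, 205.5), (11.0, 32.0), 90.0) [ 0.5618 -0.0556  0.0976]
red/or [354 213  11  20 104] [358.93269231 222.375     ] ((358.923095703125, 222.38465881347656), (19.642044067382812, 5.112312316894531), 70.34617614746094) [ 0.535  -0.1411  0.0976]
red/or [363 242  18  29 194] [371.57731959 256.28865979] ((372.9660339355469, 254.57220458984375), (30.409482955932617, 10.914294242858887), 70.20112609863281) [ 0.4715 -0.164   0.0976]
tool y yaw 72.47917255374313 [[-0.95, 0.3, 0.0], [0.3, 0.95, -0.0], [-0.0, -0.0, -1.0]]
```

```bash
python3 -m pendant '[[[28,-43,25,-10,85],[28,-43,25,-10,85],[28,-43,0,-10,85],[28,-43,0,-10,85],[28,-43,0,-10,85],[28,-43,0,-10,85],[28,-43,0,-10,85],[28,-43,0,0,85]]]'; python3 -m pendant '[[[28,-43,0,0,85],[28,-43,0,0,85],[28,-43,0,0,85],[28,-43,-20,0,85],[28,-43,-30,0,85],[28,-43,-30,0,85],[4,-4,-30,0,85],[0,0,0,0,85]]]'
python3 - <<'E'
from h import *
o=monitor.get_obs(); q=o['eef_rot']; M=R.from_quat([q[1],q[2],q[3],q[0]]).as_matrix(); print(o['eef_pos'],'tool y yaw',np.degrees(np.arctan2(M[1,1],M[0,1])),o['wrist_force'])
c=cam('wrist','w1.png'); print(c['origin'],c['R'].round(2).tolist())
print(find(c,'plate_grip'),find(c,'mount'),find(c,'slot'),find(c,'keeper_pivot'))
print('grip px',proj(c,[.569,-.058,.0976]))
E
```

```text
time_s: 2.05
eef_pos: [0.3979, 0.2029, 0.2614]
eef_rot: [0.0, 0.692, 0.722, 0.0]
wrist_force: [1.0, 0.3, 0.5]
opening: 0.995
time_s: 3.05
eef_pos: [0.5672, -0.0577, 0.1482]
eef_rot: [-0.003, 0.692, 0.722, -0.001]
wrist_force: [-0.3, 0.3, 0.3]
opening: 0.996
[ 0.56717836 -0.05774096  0.14823228] tool y yaw 2.4035219559817493 [-0.33507796  0.34932158  0.25080726]
[0.56642167 0.01036331 0.30981597] [[1.0, 0.04, 0.01], [0.04, -0.96, -0.27], [-0.01, 0.27, -0.96]]
[([0.5691, -0.0584, 0.0738], 0.68)] [([0.5244, -0.068, -0.0007], 0.63)] [([0.5265, -0.0642, 0.015], 0.81)] [([0.5127, -0.1544, 0.0753], 0.96)]
grip px [283.02069008 226.01969373]
```

View pics/w1.png

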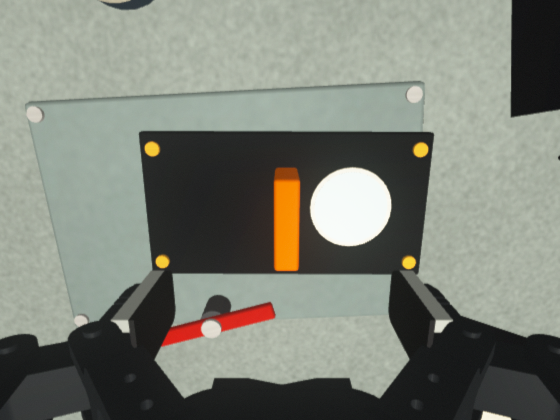

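The wrist view shows the bar at columns 275–299, the plate screws at (152,149), (420,150), (163,262), (409,263), and the base screws at (35,115), (415,94), (81,321).

```bash
python3 - <<'E'
from h import *
c=cam('wrist')
P=[plane(c,*p,.0496) for p in [(152,149),(420,150),(163,262),(409,263)]]
B=[plane(c,*p,.0215) for p in [(35,115),(415,94),(81,321)]]
a=lambda d:np.degrees(np.arctan2(d[1],d[0]))
print(np.mean(P,0),a(P[1]-P[0]),a(P[3]-P[2]))
print([b.round(4) for b in B],a(B[1]-B[0]),a(B[0]-B[2])-90)
print('slot from screws',(B[1]+B[2])/2)
t=cam('top'); T=[plane(t,*p,.0215) for p in [(270,165),(357,160),(372,301),(282,308)]]
print('top',np.mean(T,0),a(T[0]-T[3]),a(T[1]-T[2]),a(T[0]-T[1])-90)
print('bar top', plane(c,287,175,.0976), plane(c,287,270,.0976))
E
```

```text
[ 0.57512838 -0.06081226  0.0496    ] 2.291941056467133 2.1963190215733484
[array([ 0.3778, -0.0018,  0.0215]), array([0.6702, 0.0266, 0.0215]), array([ 0.3941, -0.1828,  0.0215])] 5.551723331610694 5.151541766514839
slot from screws [ 0.53213211 -0.07809051  0.0215    ]
top [ 0.5252769  -0.07659458  0.0215    ] 5.729846556918811 5.294190296024616 4.716517420349632
bar top [ 0.57326491 -0.02686924  0.0976    ] [ 0.57625884 -0.08898288  0.0976    ]
```

```bash
python3 -m pendant '[[[2,-1,-30,0,85],[2,0,-30,0,85],[0,0,-24,0,85],[0,0,0,0,60],[0,0,0,0,40]]]'; python3 -m pendant '[[[0,0,0,0,24],[0,0,0,0,10],[0,0,0,0,10],[0,0,0,0,10],[0,0,0,0,10]]]';python3 -m pendant '[[[0,0,0,0,10],[0,0,0,0,10]]]'
```

```text
time_s: 4.03
eef_pos: [0.574, -0.0587, 0.0685]
eef_rot: [0.001, 0.692, 0.722, 0.0]
wrist_force: [-0.1, 0.3, 0.9]
opening: 0.598
time_s: 4.65
eef_pos: [0.5738, -0.0585, 0.0678]
eef_rot: [0.001, 0.692, 0.722, 0.001]
wrist_force: [-2.4, 1.9, 5.5]
opening: 0.162
time_s: 4.9
eef_pos: [0.5737, -0.0585, 0.0678]
eef_rot: [0.0, 0.692, 0.722, 0.0]
wrist_force: [-2.2, 2.8, 5.0]
opening: 0.16
```

```bash
python3 -m pendant '[[[0,-1.5,0,1.5,10],[0,-2,0,1.6,10],[0,0,0,0,10]]]'; python3 -m pendant '[[[-5,-0.5,0,0,10],[-5,-0.5,0,0,10],[0,0,0,0,10]]]'; python3 -m pendant '[[[0,0,-0.5,0,10],[0,0,0,0,10]]]'
```

```text
time_s: 5.28
eef_pos: [0.5733, -0.0603, 0.0675]
eef_rot: [-0.001, 0.672, 0.741, 0.001]
wrist_force: [-1.3, 7.3, 7.7]
opening: 0.158
time_s: 5.65
eef_pos: [0.5658, -0.0635, 0.0686]
eef_rot: [0.003, 0.672, 0.741, 0.002]
wrist_force: [4.7, 0.9, 3.1]
opening: 0.164
time_s: 5.9
eef_pos: [0.5657, -0.0637, 0.0681]
eef_rot: [0.002, 0.672, 0.741, 0.001]
wrist_force: [5.5, 1.0, 5.2]
opening: 0.164
```

```bash
P='python3 -m pendant'; python3 -m pendant '[[[-3,-0.3,-0.8,0,10],[0,0,0,0,10]]]'; for i in 1; do python3 -m pendant '[[[-2,-0.2,0,0,10],[0,0,0,0,10]]]';python3 -m pendant '[[[-2,-0.2,0,0,10],[0,0,0,0,10]]]';python3 -m pendant '[[[-2,-0.2,0,0,10],[0,0,0,0,10]]]'; done
```

```text
time_s: 6.15
eef_pos: [0.5641, -0.0641, 0.0681]
eef_rot: [0.004, 0.672, 0.74, 0.002]
wrist_force: [7.6, 1.8, 6.2]
opening: 0.165
time_s: 6.4
eef_pos: [0.5623, -0.0645, 0.0682]
eef_rot: [0.004, 0.672, 0.741, 0.002]
wrist_force: [7.3, 1.3, 5.9]
opening: 0.163
time_s: 6.65
eef_pos: [0.5603, -0.0648, 0.0682]
eef_rot: [0.004, 0.672, 0.741, 0.002]
wrist_force: [8.1, 0.6, 5.9]
opening: 0.163
time_s: 6.9
eef_pos: [0.5583, -0.0651, 0.0682]
eef_rot: [0.004, 0.672, 0.741, 0.002]
wrist_force: [7.5, 0.9, 5.4]
opening: 0.166
```

```bash
python3 -m pendant '[[[-2,-0.2,-0.3,0,10],[0,0,0,0,10]]]'; python3 -m pendant '[[[-2,-0.2,0,0,10],[0,0,0,0,10]]]';python3 -m pendant '[[[-2,-0.2,0,0,10],[0,0,0,0,10]]]';python3 -m pendant '[[[-2,-0.2,0,0,10],[0,0,0,0,10]]]'
```

```text
time_s: 7.15
eef_pos: [0.5566, -0.0654, 0.0681]
eef_rot: [0.004, 0.672, 0.741, 0.002]
wrist_force: [9.3, 1.9, 6.9]
opening: 0.162
time_s: 7.4
eef_pos: [0.5546, -0.0656, 0.0681]
eef_rot: [0.004, 0.672, 0.741, 0.002]
wrist_force: [8.3, 0.7, 6.7]
opening: 0.162
time_s: 7.65
eef_pos: [0.5526, -0.0659, 0.0681]
eef_rot: [0.004, 0.672, 0.741, 0.002]
wrist_force: [9.3, -0.1, 5.7]
opening: 0.157
time_s: 7.9
eef_pos: [0.5507, -0.0661, 0.0681]
eef_rot: [0.005, 0.672, 0.741, 0.002]
wrist_force: [8.3, -0.0, 6.2]
opening: 0.164
```

```bash
python3 -m pendant '[[[-2,-0.2,0,0,10],[0,0,0,0,10]]]'; python3 -m pendant '[[[-2,-0.2,0,0,10],[0,0,0,0,10]]]';python3 -m pendant '[[[-2,-0.2,0,0,10],[0,0,0,0,10]]]';python3 -m pendant '[[[-2,-0.2,0,0,10],[0,0,0,0,10]]]'
```

```text
time_s: 8.15
eef_pos: [0.5488, -0.0663, 0.0682]
eef_rot: [0.005, 0.672, 0.741, 0.003]
wrist_force: [8.9, 1.1, 6.6]
opening: 0.159
time_s: 8.4
eef_pos: [0.5467, -0.0665, 0.0681]
eef_rot: [0.005, 0.672, 0.741, 0.002]
wrist_force: [9.2, -0.3, 6.4]
opening: 0.163
time_s: 8.65
eef_pos: [0.5448, -0.0667, 0.0681]
eef_rot: [0.005, 0.672, 0.741, 0.002]
wrist_force: [8.9, 1.2, 7.3]
opening: 0.165
time_s: 8.9
eef_pos: [0.5427, -0.0669, 0.0681]
eef_rot: [0.005, 0.672, 0.741, 0.002]
wrist_force: [9.4, 0.5, 6.1]
opening: 0.16
```

```bash
python3 -m pendant '[[[-2,0.5,0,0,10],[0,0,0,0,10]]]'; python3 -m pendant '[[[-2,0.5,0,0,10],[0,0,0,0,10]]]';python3 -m pendant '[[[-2,-0.2,0,0,10],[0,0,0,0,10]]]';python3 -m pendant '[[[-2,-0.2,0,0,10],[0,0,0,0,10]]]'
```

```text
time_s: 9.15
eef_pos: [0.5409, -0.0668, 0.0682]
eef_rot: [0.005, 0.672, 0.741, 0.002]
wrist_force: [8.9, -1.2, 6.5]
opening: 0.163
time_s: 9.4
eef_pos: [0.5387, -0.0665, 0.0681]
eef_rot: [0.005, 0.672, 0.741, 0.002]
wrist_force: [7.9, -1.4, 6.4]
opening: 0.163
time_s: 9.65
eef_pos: [0.5367, -0.0665, 0.0681]
eef_rot: [0.005, 0.672, 0.741, 0.002]
wrist_force: [8.0, -0.7, 6.4]
opening: 0.166
time_s: 9.9
eef_pos: [0.5348, -0.0666, 0.0682]
eef_rot: [0.005, 0.672, 0.741, 0.002]
wrist_force: [8.3, -0.6, 5.9]
opening: 0.16
```

```bash
python3 -m pendant '[[[-2,-0.2,0,0,10],[0,0,0,0,10]]]'; python3 -m pendant '[[[-2,-0.2,0,0,10],[0,0,0,0,10]]]';python3 -m pendant '[[[-2,-0.2,0,0,10],[0,0,0,0,10]]]';python3 -m pendant '[[[-2,-0.2,0,0,10],[0,0,0,0,10]]]'
```

```text
time_s: 10.15
eef_pos: [0.5328, -0.0667, 0.0681]
eef_rot: [0.005, 0.672, 0.741, 0.002]
wrist_force: [8.7, 0.4, 6.7]
opening: 0.164
time_s: 10.4
eef_pos: [0.5309, -0.0669, 0.0682]
eef_rot: [0.005, 0.672, 0.74, 0.002]
wrist_force: [8.8, 0.3, 7.0]
opening: 0.16
time_s: 10.65
eef_pos: [0.5287, -0.0671, 0.0681]
eef_rot: [0.005, 0.672, 0.74, 0.002]
wrist_force: [8.4, 0.2, 7.5]
opening: 0.159
time_s: 10.9
eef_pos: [0.5265, -0.0673, 0.068]
eef_rot: [0.004, 0.672, 0.74, 0.002]
wrist_force: [7.4, -0.4, 6.2]
opening: 0.162
```

```bash
python3 - <<'E'
from h import *
c=cam('wrist','w2.png')
E
```

```text
(no output)
```

View pics/w2.png

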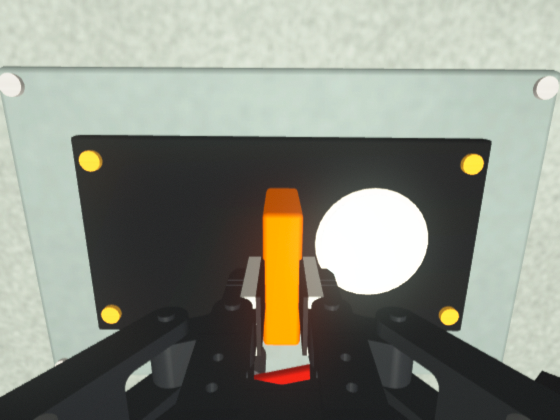

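The wrist view shows the plate parallel to the base: base screws at (11,85) and (546,88), plate screws at (91,161), (472,164), (111,315), (449,316).

```bash
python3 - <<'E'
from h import *
c=cam('wrist')
P=[plane(c,*p,.0496) for p in [(91,161),(472,164),(111,315),(449,316)]]
B=[plane(c,*p,.0215) for p in [(11,85),(546,88)]]
a=lambda d:np.arctan2(d[1],d[0])
th=a(B[1]-B[0]); print(np.degrees([th,a(P[1]-P[0]),a(P[3]-P[2])]))
d=np.mean(P,0)-np.mean(B,0); print('rel base-screw mid',d[0]*np.cos(th)+d[1]*np.sin(th),-d[0]*np.sin(th)+d[1]*np.cos(th))
P=np.mean(P,0); print(P,np.linalg.norm(B[1]-B[0]))
E
python3 -m pendant '[[[-2,-0.2,0,0,10],[0,0,0,0,10]]]'; python3 -m pendant '[[[-2,-0.2,0,0,10],[0,0,0,0,10]]]';python3 -m pendant '[[[-2,-0.2,0,0,10],[0,0,0,0,10]]]'
```

```text
[5.245168   4.99618402 5.01142762]
rel base-screw mid 0.0007956116517210607 -0.07970648814004119
[ 0.52776574 -0.06701418  0.0496    ] 0.28858297185040993
time_s: 11.25
eef_pos: [0.5244, -0.0675, 0.0679]
eef_rot: [0.004, 0.672, 0.74, 0.002]
wrist_force: [8.1, -0.8, 7.0]
opening: 0.161
time_s: 11.5
eef_pos: [0.521, -0.0678, 0.0673]
eef_rot: [0.003, 0.672, 0.741, 0.001]
wrist_force: [2.2, -4.0, 7.1]
opening: 0.163
time_s: 11.75
eef_pos: [0.5166, -0.0679, 0.0659]
eef_rot: [0.001, 0.672, 0.741, -0.001]
wrist_force: [-0.0, -6.7, 3.2]
opening: 0.167
```

The balls are dropping into the grooves: z fell 2.2 mm, and the drag is gone. I'll ease a little the way the plate pulls.

```bash
python3 -m pendant '[[[-0.5,-1,0,0,10],[0,0,0,0,10]]]'; python3 -m pendant '[[[-0.5,-1,0,0,10],[0,0,0,0,10]]]'
```

```text
time_s: 12.0
eef_pos: [0.5162, -0.0683, 0.0657]
eef_rot: [0.001, 0.672, 0.741, -0.0]
wrist_force: [2.7, -6.0, 3.1]
opening: 0.159
time_s: 12.25
eef_pos: [0.5159, -0.0685, 0.0658]
eef_rot: [0.001, 0.672, 0.741, 0.001]
wrist_force: [4.6, -3.1, 1.8]
opening: 0.163
```

```bash
python3 -m pendant '[[[0,0,0,0,18],[0,0,0,0,24],[0,0,0,0,35],[0,0,0,0,50],[0,0,0,0,50]]]'; python3 - <<'E'
from h import *
print(monitor.get_obs()['wrist_force'])
for n in ['top','scene']:
    c=cam(n, n+'2.png'); print(n,find(c,'plate_grip',k=1),find(c,'keeper_post',k=1),find(c,'keeper_pivot',k=1))
c=cam('wrist','w3.png')
E
```

```text
time_s: 12.88
eef_pos: [0.5148, -0.0683, 0.0653]
eef_rot: [-0.0, 0.672, 0.741, -0.0]
wrist_force: [0.4, -1.0, 0.3]
opening: 0.583
[ 0.35455499 -0.98714482  0.26040098]
top [([0.5156, -0.0681, 0.0738], 0.94)] [] []
scene [([0.5176, -0.0678, 0.0716], 0.95)] [([0.4616, -0.175, 0.0768], 0.58)] [([0.5179, -0.1563, 0.0791], 0.85)]
```

View pics/w3.png

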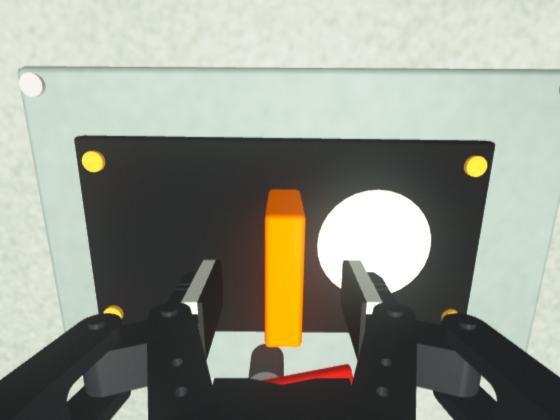

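Released. Now I lift clear and check seating from the ratio of plate to base screw spacing against the first wrist picture. I also locate the keeper.

```bash
python3 -m pendant '[[[0,0,25,0,50],[0,0,35,0,50],[0,0,35,0,50],[0,0,0,0,40],[0,0,0,0,40]]]'; python3 - <<'E'
from h import *
def cents(im):
    h=cv2.cvtColor(im,cv2.COLOR_BGR2HSV).astype(int); H,S,V=h[...,0],h[...,1],h[...,2]
    m=((H>10)&(H<35)&(S>110)&(V>120)).astype(np.uint8); n,l,s,ce=cv2.connectedComponentsWithStats(m)
    return np.array([ce[i] for i in range(1,n) if 60<s[i][4]<450])
c=cam('wrist','w4.png'); im1=cv2.imread('pics/w1.png'); im=c['img'][:,:,::-1].copy()
print(c['origin'],monitor.get_obs()['eef_pos'])
for i in (im1,im): print(cents(i).round(1).tolist())
for t in ['plate_grip','slot','keeper_post','keeper_pivot']: print(t,find(c,t,k=1))
E
```

```text
time_s: 13.95
eef_pos: [0.5146, -0.0683, 0.1598]
eef_rot: [-0.0, 0.672, 0.741, -0.0]
wrist_force: [0.7, 0.2, -1.2]
opening: 0.469
[ 5.09226777e-01 -1.83543327e-04  3.21261174e-01] [ 0.51421159 -0.06812215  0.15921099]
[[151.6, 148.5], [420.3, 149.3], [162.1, 261.1], [408.4, 262.0]]
[[156.6, 144.0], [411.7, 147.2], [165.1, 251.8], [400.0, 254.7]]
plate_grip [([0.5137, -0.071, 0.0705], 0.6)]
slot [([0.5267, -0.0645, 0.0188], 0.64)]
keeper_post []
keeper_pivot [([0.515, -0.1566, 0.0742], 0.63)]
```

View pics/w4.png

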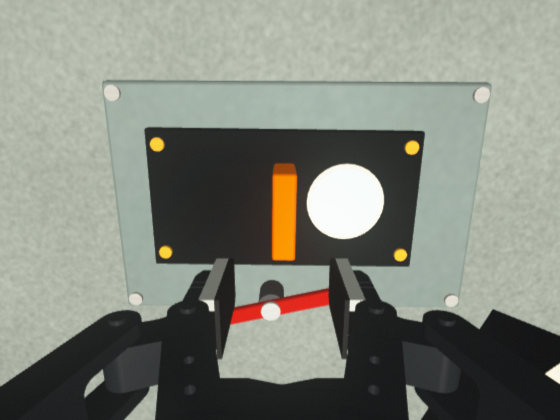

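```bash
python3 - <<'E'
from h import *
from scipy.optimize import least_squares as LS
c=cam('wrist'); Rm=c['R']; print(np.degrees(R.from_matrix(Rm).as_euler('xyz')))
def refine(im,pts):
    g=cv2.cvtColor(im,cv2.COLOR_BGR2HSV); out=[]
    for u,v in pts:
        a=np.s_[v-10:v+11,u-10:u+11]; V=im[a].astype(int).min(2); m=V>np.median(V)+ (V.max()-np.median(V))*.5
        y,x=np.nonzero(m); out.append([u-10+x.mean(),v-10+y.mean()])
    return np.array(out)
P1=np.array([[151.6,148.5],[420.3,149.3],[162.1,261.1],[408.4,262.0]]);P4=np.array([[156.6,144.0],[411.7,147.2],[165.1,251.8],[400.0,254.7]])
b1=refine(cv2.imread('pics/w1.png'),[(35,115),(415,94)]); b4=refine(cv2.imread('pics/w4.png'),[(112,93),(482,95),(136,299),(451,300)])
print(b1,b4)
L=.1894;W=.0862
f=c['f'];cc=np.array([c['cx'],c['cy']])
ob=np.array([[-.5,.5],[.5,.5],[-.5,-.5],[.5,-.5]])
def pj(Rc,t,X): x=(X-t)@Rc; return x[:,:2]/x[:,2:]*f+cc
# unknown: camera rot(3)+pos(3) per image in base frame (base screws rect A x Bp at z .0215), plate x,y,yaw per image, plate z4; plate z1 fixed
def model(p):
    A,Bp,l,w,z4=p[:5]; r=[]
    for k,(b,P,z) in enumerate([(b1,P1,.0496),(b4,P4,z4)]):
        q=p[5+9*k:14+9*k]; Rc=Rm@R.from_rotvec(q[:3]).as_matrix(); t=q[3:6]
        X=np.c_[ob*[A,Bp],np.full(4,.0215)][:len(b)]+[0,-.010,0]
        Y=np.c_[(ob*[l,w])@np.array([[np.cos(q[8]),np.sin(q[8])],[-np.sin(q[8]),np.cos(q[8])]])+q[6:8],np.full(4,z)]
        r+=[(pj(Rc,t,X)-b).ravel()/.4,(pj(Rc,t,Y)-P).ravel()/.3,q[:2]/.004]
        r.append([(t[2]-[.3098,.3213][k])/.001])
    r.append([(A-.289)/.003,(Bp-.179)/.003,(l-.19)/.001,(w-.0865)/.001])
    return np.concatenate(r)
p0=np.r_[.289,.179,.19,.0865,.0475,[0,0,-.09,.04,.07,.31,.045,0,-.05],[0,0,-.09,-.01,.07,.321,-.01,0,0]]
s=LS(model,p0); cov=np.linalg.pinv(s.jac.T@s.jac)
print(s.cost,s.x.round(4)); print('z4',s.x[4],'+-',cov[4,4]**.5)
t=cam('top'); print(find(t,'keeper_post',k=1),find(t,'keeper_pivot',k=1))
E
```

```text
[1.64233559e+02 1.07389496e-01 5.55533280e+00]
[[ 33.65909091 113.94318182]
 [414.36065574  93.9726776 ]] [[110.97860963  92.42780749]
 [481.84971098  94.61849711]
 [135.02727273 299.04545455]
 [451.39252336 300.82242991]]
28.079271235761304 [ 0.2889  0.1793  0.1908  0.0864  0.0441  0.0007 -0.0133  0.1492  0.035
  0.0732  0.3107  0.0422  0.0032 -0.0588  0.0005 -0.014   0.0894 -0.0151
  0.0675  0.3199 -0.0103 -0.0016 -0.0074]
z4 0.044080637091928956 +- 0.000760426448135628
[] [([0.5091, -0.1565, 0.0781], 0.82)]
```

Seated: the fit puts the plate top at 44±1 mm against 46.3 mm seated and 49.6 mm off, and the feel agrees with a 3.2 mm drop. Now to the keeper post.

```bash
python3 -m pendant '[[[-12,-26,0,-9,45],[-12,-26,0,-9,45],[-13,-26,-10,-9,45],[-12,-27,-10,-9,45],[0,0,0,0,45],[0,0,0,0,45]]]'; python3 - <<'E'
from h import *
for n,f in [('wrist','w5.png'),('top','t5.png'),('scene','s5.png')]:
    c=cam(n,f); print(n,find(c,'keeper_post',k=1),find(c,'keeper_pivot',k=1))
    if n=='wrist': print([proj(c,p).round() for p in [(.465,-.1735,.1015),(.5145,-.1585,.0775)]])
E
```

```text
time_s: 15.15
eef_pos: [0.4664, -0.1732, 0.1407]
eef_rot: [-0.0, 0.867, 0.498, 0.0]
wrist_force: [0.6, 0.7, 1.0]
opening: 0.526
wrist [([0.4702, -0.1726, 0.079], 0.98)] [([0.5168, -0.1559, 0.0734], 0.8)]
[array([277., 234.]), array([335., 163.])]
top [([0.4656, -0.171, 0.0799], 0.89)] [([0.5123, -0.1568, 0.0766], 0.63)]
scene [([0.4661, -0.1753, 0.0782], 0.63)] [([0.5178, -0.1594, 0.0793], 0.61)]
```

View pics/w5.png

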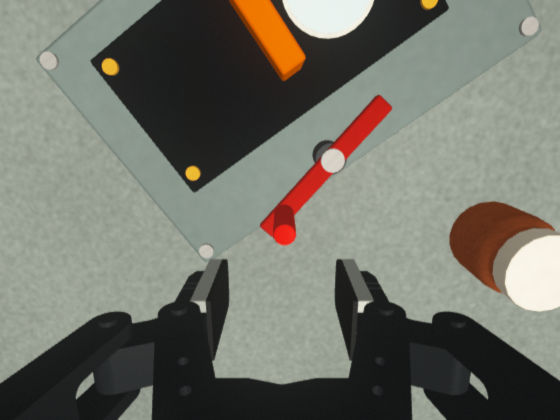

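The post top shows at (285,234), midway between the pads; the jar is well clear to the right. Descend and grip.

```bash
python3 -m pendant '[[[0,-1,-25,0,45],[0,0,-30,0,45],[0,0,-21,0,45],[0,0,0,0,30],[0,0,0,0,20],[0,0,0,0,10],[0,0,0,0,10]]]'; python3 -m pendant '[[[0,0,0,0,10],[0,0,0,0,10],[0,0,0,0,10]]]'
```

```text
time_s: 16.48
eef_pos: [0.4671, -0.175, 0.0658]
eef_rot: [0.001, 0.868, 0.497, 0.001]
wrist_force: [0.1, 1.0, 4.8]
opening: 0.132
time_s: 16.85
eef_pos: [0.467, -0.175, 0.0657]
eef_rot: [0.001, 0.868, 0.497, 0.001]
wrist_force: [-0.5, 0.3, 7.2]
opening: 0.13
```

```bash
python3 -m pendant '[[[3.7,-7.9,0,10,10],[5,-7.1,0,10,10],[0,0,0,0,10]]]'; python3 -m pendant '[[[6.2,-6.2,0,10,10],[7.1,-5,0,10,10],[0,0,0,0,10]]]'
```

```text
time_s: 17.23
eef_pos: [0.4755, -0.1908, 0.0657]
eef_rot: [0.001, 0.768, 0.641, -0.0]
wrist_force: [-1.7, -1.3, 7.4]
opening: 0.129
time_s: 17.6
eef_pos: [0.4886, -0.2023, 0.0657]
eef_rot: [0.001, 0.645, 0.764, -0.001]
wrist_force: [-4.2, -2.4, 7.8]
opening: 0.132
```

```bash
python3 -m pendant '[[[7.9,-3.7,0,10,10],[8.4,-2.2,0,10,10],[0,0,0,0,10]]]'; python3 -m pendant '[[[8.7,-0.8,0,10,10],[5,0.3,0,6,10],[0,0,0,0,10]]]'; python3 -m pendant '[[[3,0.3,0,3,10],[0,0,0,0,10]]]'
```

```text
time_s: 17.98
eef_pos: [0.505, -0.2086, 0.0658]
eef_rot: [0.001, 0.502, 0.865, -0.001]
wrist_force: [-4.0, -3.9, 7.1]
opening: 0.131
time_s: 18.35
eef_pos: [0.5188, -0.2092, 0.0658]
eef_rot: [0.001, 0.377, 0.926, -0.002]
wrist_force: [-2.6, -5.5, 5.6]
opening: 0.13
time_s: 18.6
eef_pos: [0.521, -0.209, 0.0658]
eef_rot: [0.001, 0.353, 0.935, -0.002]
wrist_force: [-4.6, -5.4, 7.9]
opening: 0.136
```

```bash
python3 -m pendant '[[[2,0.3,0,0,10],[0,0,0,0,10]]]'; python3 -m pendant '[[[2,0.4,0,0,10],[0,0,0,0,10]]]'; python3 - <<'E'
from h import *
for n in ['top','scene']:
    c=cam(n,n+'6.png'); print(n,find(c,'keeper_post',k=1),find(c,'keeper_pivot',k=1),find(c,'plate_grip',k=1))
a=cv2.imread('pics/scene6.png')[170:340,130:330]; cv2.imwrite('pics/s6c.png',cv2.resize(a,None,fx=3.4,fy=3.4,interpolation=cv2.INTER_CUBIC))
E
```

```text
time_s: 18.85
eef_pos: [0.5211, -0.209, 0.0657]
eef_rot: [-0.001, 0.354, 0.935, -0.002]
wrist_force: [-13.2, -7.5, 10.6]
opening: 0.134
time_s: 19.1
eef_pos: [0.5213, -0.2089, 0.0656]
eef_rot: [-0.003, 0.353, 0.935, -0.003]
wrist_force: [-20.5, -9.8, 16.2]
opening: 0.13
top [] [([0.5158, -0.1587, 0.0762], 0.8)] [([0.5144, -0.0702, 0.0757], 0.77)]
scene [([0.5199, -0.2077, 0.0777], 0.56)] [([0.5145, -0.1586, 0.0795], 0.8)] [([0.5201, -0.0698, 0.0744], 0.61)]
```

View pics/s6c.png

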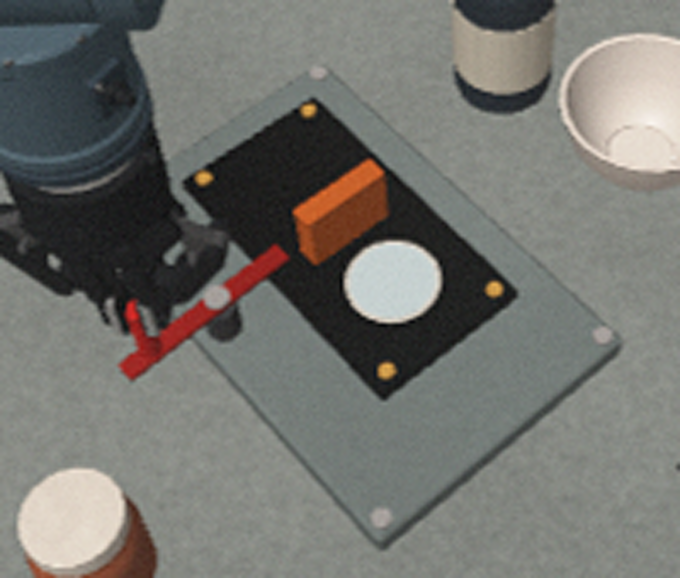

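The stop was felt (20 N), and the tongue lies over the plate's edge. Now relax, release, and lift away.

```bash
python3 -m pendant '[[[-3.5,-0.5,0,0,10],[0,0,0,0,10],[0,0,0,0,18],[0,0,0,0,25],[0,0,0,0,32],[0,0,0,0,32]]]'; python3 -m pendant '[[[0,0,20,0,32],[0,0,30,0,32],[0,0,40,0,32],[-20,-20,40,0,40],[-40,-20,20,0,40],[-40,-20,0,0,40],[-40,0,0,0,40],[0,0,0,0,40]]]'; python3 - <<'E'
from h import *
for n in ['top','scene']:
    c=cam(n,n+'7.png')
    for t in ['keeper_post','keeper_pivot','plate_grip','bowl','ink','jar']: print(n,t,find(c,t,k=1))
a=cv2.imread('pics/top7.png')[130:330,170:470]; b=cv2.imread('pics/scene7.png')[120:370,120:370]
cv2.imwrite('pics/s7c.png',np.hstack([cv2.resize(a,(450,300)),cv2.resize(b,(300,300))]))
print(monitor.get_obs()['wrist_force'])
E
```

```text
time_s: 20.25
eef_pos: [0.5216, -0.2063, 0.0643]
eef_rot: [-0.0, 0.354, 0.935, 0.0]
wrist_force: [-0.4, -0.6, -0.5]
opening: 0.374
time_s: 21.25
eef_pos: [0.3798, -0.2665, 0.2144]
eef_rot: [-0.0, 0.355, 0.935, -0.0]
wrist_force: [0.8, -0.3, 0.4]
opening: 0.468
top keeper_post [([0.5588, 0.145, 0.0008], 0.68)]
top keeper_pivot [([0.5126, -0.1581, 0.0762], 0.91)]
top plate_grip [([0.518, -0.0688, 0.0742], 0.66)]
top bowl [([0.5595, 0.1434, 0.0012], 0.77)]
top ink [([0.4445, 0.1171, 0.0024], 0.88)]
top jar [([0.5991, -0.297, 0.0033], 0.73)]
scene keeper_post [([0.5198, -0.2066, 0.0761], 0.58)]
scene keeper_pivot []
scene plate_grip [([0.5186, -0.0679, 0.0733], 0.91)]
scene bowl [([0.5609, 0.1467, 0.001], 0.77)]
scene ink [([0.4418, 0.1164, -0.0028], 0.81)]
scene jar [([0.5986, -0.295, 0.0012], 0.74)]
[-0.05241311  0.0778707   0.22322333]
```

View pics/s7c.png

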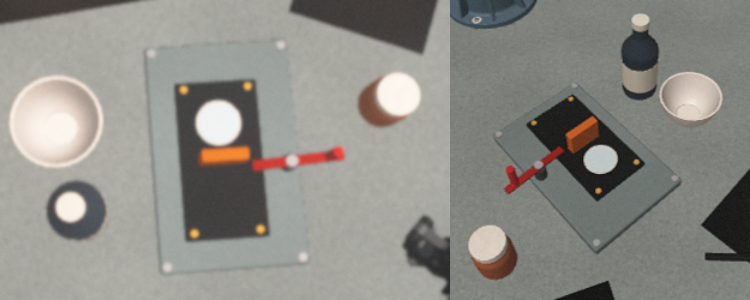

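```bash
python3 -c "
from bench import order; print(order.hand_in())"
```

```text
the job is handed in; nothing more can be done
None
```

I seated the mirror plate on its balls, swung the keeper shut against its stop, and handed the job in at about 21 s; no verdict was reported.

**Seating the plate:** I gripped the orange bar, turned the plate about 3° to line up with the base, and slid it towards −x with about 6 N of push. About 53 mm along, the drag vanished, the push fell from about 7 N to about 2 N, and the plate dropped. I then let go.

**Closing the keeper:** I gripped the post and led it round its arc until it met the stop at about 20 N, then backed off, released and moved clear.

**Last checks:**
- **Plate height:** Measured by feel, the drop was about 3.2 mm, against 3.3 mm expected for full seating. The network height of the grip bar fell by about 3.7 mm. My camera fit put the plate top at 44 ± 1 mm, lower than the 46.3 mm expected when seated. It fitted poorly, so I only trust it to rule out the unseated 49.6 mm.
- **Keeper:** The pictures show the tongue across the plate's edge, parallel to the base's y. There was no hard rubbing on the way round, only 4–5 N sideways.
- **Bowl, ink bottle and jar:** All were within about 5 mm of where they were first found, which is detector noise. The ink bottle's start position came from the top camera only.
- **Networks:** The top camera's network once reported the keeper post at the bowl's position. I ignored that because the scene camera and the picture both agreed on where it was.
- **Robot:** The wrist force read about zero, and the gripper was clear of everything.

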